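# Line up the casting flasks by size on the fire bricks

## Task

Line up the four plaster-filled casting flasks on the row of fire bricks in the order they will be cast: the smallest on the brick next to the crucible, then each larger one on the next brick, so that the largest stands on the brick farthest from it. Stand each one upright in the middle of its brick, without dropping it or tipping it over, since the plaster cracks, and leave the crucible where it is.

Things in the scene. Friction and masses are not known exactly. Their poses are not given: they have to be found in the camera images.
- flask_a: the largest of four casting flasks: a steel cylinder filled with white plaster, a funnel in its top; 62 mm diameter, 76 mm high, 560 g +-20 %, loose, standing on the bench (z = 0) before the bricks. Origin: centre of its underside, z up. Any grasp yaw does, but tools up to 40 mm high may stand close by in world y; in world x 30 mm is free for each finger.
- flask_b: the smallest of four casting flasks: a steel cylinder filled with white plaster, a funnel in its top; 38 mm diameter, 40 mm high, 130 g +-20 %, loose, standing on the bench (z = 0) before the bricks. Origin: centre of its underside, z up. Any grasp yaw does, but tools up to 40 mm high may stand close by in world y; in world x 30 mm is free for each finger.
- flask_c: the second largest of four casting flasks: a steel cylinder filled with white plaster, a funnel in its top; 54 mm diameter, 64 mm high, 370 g +-20 %, loose, standing on the bench (z = 0) before the bricks. Origin: centre of its underside, z up. Any grasp yaw does, but tools up to 40 mm high may stand close by in world y; in world x 30 mm is free for each finger.
- flask_d: the second smallest of four casting flasks: a steel cylinder filled with white plaster, a funnel in its top; 46 mm diameter, 52 mm high, 220 g +-20 %, loose, standing on the bench (z = 0) before the bricks. Origin: centre of its underside, z up. Any grasp yaw does, but tools up to 40 mm high may stand close by in world y; in world x 30 mm is free for each finger.
- brick_a: one of four alike cream-coloured fire bricks, 80 x 80 x 20 mm, fixed in a row (roughly along world y, centres about 98 mm apart) on a thin grey board. Letters do not tell the place in the row. Origin: centre of its underside, 6 mm above the bench (on the board), so its upper face is 26 mm above the bench; x, y along its sides, y roughly along the row.
- brick_b: one of four alike cream-coloured fire bricks, 80 x 80 x 20 mm, fixed in a row (roughly along world y, centres about 98 mm apart) on a thin grey board. Letters do not tell the place in the row. Origin: centre of its underside, 6 mm above the bench (on the board), so its upper face is 26 mm above the bench; x, y along its sides, y roughly along the row.
- brick_c: one of four alike cream-coloured fire bricks, 80 x 80 x 20 mm, fixed in a row (roughly along world y, centres about 98 mm apart) on a thin grey board. Letters do not tell the place in the row. Origin: centre of its underside, 6 mm above the bench (on the board), so its upper face is 26 mm above the bench; x, y along its sides, y roughly along the row.
- brick_d: one of four alike cream-coloured fire bricks, 80 x 80 x 20 mm, fixed in a row (roughly along world y, centres about 98 mm apart) on a thin grey board. Letters do not tell the place in the row. Origin: centre of its underside, 6 mm above the bench (on the board), so its upper face is 26 mm above the bench; x, y along its sides, y roughly along the row.
- crucible: round, shallow, open clay melting dish, pale brown, dark glazed floor, short pouring lip; 84 mm across, 32 mm high, 350 g, loose. It stands on the grey board past the left or the right end of the row, its centre about 105 mm from the end brick's. (Past the other end: a lidded glass jar, 66 mm across, 85 mm high.) Origin: centre of its underside; x away from the lip, z up.
Mind the look-alikes: they are no part of the job. Leave any turquoise look-alike of the flask_d alone. Leave any red look-alike of the flask_c alone.

How it is judged (in metres and radians):
At the end, for the whole second after the job is handed in: Every flask stands upright (within about 4.5 degrees) and at rest on a brick of its own, its centre within 13 mm of the brick's centre, in order of size along the row: the smallest on the brick next to the crucible, the largest on the brick farthest from it ((horizontal distance between flask_b and brick_a below 0.013 m or horizontal distance between flask_b and brick_b below 0.013 m or horizontal distance between flask_b and brick_c below 0.013 m or horizontal distance between flask_b and brick_d below 0.013 m) and horizontal distance between flask_b and crucible below 0.154 m and height (world z) of flask_b between 0.022 and 0.031 m and angle between each of flask_b, flask_d, flask_c, flask_a's own z axis and vertical below 0.08 rad and linear speed of each of flask_b, flask_d, flask_c, flask_a below 0.02 m/s and (horizontal distance between flask_d and brick_a below 0.013 m or horizontal distance between flask_d and brick_b below 0.013 m or horizontal distance between flask_d and brick_c below 0.013 m or horizontal distance between flask_d and brick_d below 0.013 m) and horizontal distance between flask_d and crucible between 0.154 and 0.252 m and height (world z) of flask_d between 0.022 and 0.031 m and (horizontal distance between flask_c and brick_a below 0.013 m or horizontal distance between flask_c and brick_b below 0.013 m or horizontal distance between flask_c and brick_c below 0.013 m or horizontal distance between flask_c and brick_d below 0.013 m) and horizontal distance between flask_c and crucible between 0.252 and 0.35 m and height (world z) of flask_c between 0.022 and 0.031 m and (horizontal distance between flask_a and brick_a below 0.013 m or horizontal distance between flask_a and brick_b below 0.013 m or horizontal distance between flask_a and brick_c below 0.013 m or horizontal distance between flask_a and brick_d below 0.013 m) and horizontal distance between flask_a and crucible above 0.35 m and height (world z) of flask_a between 0.022 and 0.031 m); the robot touches nothing.
It fails at once if a flask was tipped over (by more than about 30 degrees) (angle between any of flask_b, flask_d, flask_c, flask_a's own z axis and vertical above 0.52 rad).
It fails at once if a flask was dropped or knocked away (faster than 0.5 m/s while not held) ((linear speed of flask_b above 0.5 m/s and contact force between flask_b and the fingers below 0.05 N) or (linear speed of flask_d above 0.5 m/s and contact force between flask_d and the fingers below 0.05 N) or (linear speed of flask_c above 0.5 m/s and contact force between flask_c and the fingers below 0.05 N) or (linear speed of flask_a above 0.5 m/s and contact force between flask_a and the fingers below 0.05 N)).
It fails at once if the crucible was shifted by more than 20 mm (distance of crucible from where it was at the start of the episode above 0.02 m).
It also fails if it takes over 104 s, if anything falls off the work surface, if the arm or the gripper's body presses on something with over 40 N, if the wrist force passes 120 N, or if a joint passes its speed limit or range.

## Robot

A 6-joint arm with a two-finger parallel gripper is mounted at the origin on the work surface. World frame = base frame: x ahead of the robot, y to its left, z up, the work surface at z = 0. Lengths are in m, angles in degrees, forces in N, time in s.
With the tool pointing down it reaches from about 0.4 to 0.825 m from the base axis. Payload 7 kg.
Tool frame: the origin (TCP) lies midway between the tips of the shut fingers; the grasp point (between the pads) lies 19 mm behind it; z points along the fingers, y is the line along which they close (so a half turn about z gives the same grasp; the last joint's range is limited). The gripper opens to 88 mm and grips with 3 to 60 N. Pads are 19 mm wide; open, the fingers measure 130 mm over their backs; the gripper's body (78 mm by 193 mm) begins 47 mm behind the grasp point.
Start: joints at [81.767, 20.546, 0.682, 0, -70.136, -16.507], TCP at [0.282, 0.613, 0.227] pointing down, gripper open.
Joint ranges: [-176.03, 176.03], [-82.01, 121.73], [-58.28, 71.71], [-173.87, 95.51], [-174.79, -0.11], [-173.66, 173.66]. Speed limits (degrees/s): [136.94, 136.94, 172.46, 180, 180, 180].

## Interface

Orientations are given as [roll, pitch, yaw] about the fixed x, y, z axes, in that order (R = Rz(yaw) Ry(pitch) Rx(roll)).
In Python, from plant import r gives the robot as it stands.
- The arm moves only by the tool carry_out, never from a script. Its argument "deltas" is a list of rows, each a list of 3 entries, a list of its own where there are three numbers: the opening, from 0 (shut) to 1 (fully open), then the shift along the tool's x, y, z in mm, then the turn, a rotation vector about the tool's x, y, z in rad. In form: [[gripper, [tx, ty, tz], [rx, ry, rz]], ...]. A call has 1 to 12 rows; each row is the pose to reach, as a shift and turn from the pose commanded when the call began, along the tool's axes at that moment; what a row does not reach only later rows make up. A row lasts 1/10 s, in which the tool goes at most 50 mm and 8.59 degrees, less where a joint would pass 70% of its speed; a pose out of reach is approached as far as the arm can. A call with a gripper value outside its range is refused whole. The fingers move at their own pace and stop on an object; "squeeze" is the grip in N (left out, the last holds). Time passes only in rows, so rows that repeat a pose let the fingers close. It gives the time, the measured TCP pose, the force, the opening and the grip force at its end, in the units of the state.
- r.get_state(): the state, without advancing time (a new reading comes with each control period).
- r.capture(name): name is "scene" or "top"; returns (picture, depth): 400x640x3 uint8, red, green, blue; 400x640 float32, m along the optical axis (not along the pixel's ray), 0 where there is no reading.
- r.get_calibration(name): a dict with "fov_y" (degrees; the focal length in pixels is half the picture's height over the tangent of half this angle, whatever the lens; pixels are square), "cx", "cy" (the principal point, pixels), "view" (4x4, takes a point from world to camera coordinates). Camera axes: x right, y down, z forward; pixel columns grow to the right and rows downward; lengths in m; the calibration is good to about 2 mm. A picture is of the moment at which its call begins. get_calibration takes no time and is no camera call.
- r.close_job(): hands the job in; it is judged then, once.
The state is a dict: "time_s": time; "joints": joint angles; "qd": joint speeds; "joint_torque": joint torques, N m; "tcp_pos": TCP position; "eef_rot": TCP orientation; "contact_force": force on the tool from outside, world axes, zero at the start; "moment": the same for the moment, N m; "gripper_width": finger opening in m; "gripper_force": force on a finger pad.
Only numpy, scipy, OpenCV 4.12 (cv2) and the standard library are available. Lean on these libraries where they do the work, as an engineer would, in place of code of your own. Each camera call takes 0.05 s, during which the arm holds its last target. There are 200 camera calls.

## Working session

There is one attempt and no reset: what is moved stays moved. The work goes in short steps, Python scripts to look and compute and a tool call to move; the robot and the scene stay as the last step left them, time stands still between calls to the robot, and variables do not carry over. Pictures are saved under pics/ and viewed, at most 14 in all, crops included, and the job is handed in when it is done.

Besides the shell and the picture viewer there is one more tool, called after "Call:" as name(argument=value, ...), one argument or row to a line, values as JSON. carry_out: Moves the arm, as the interface text tells. Its arguments: {"type":"object","properties":{"deltas":{"type":"array"},"squeeze":{"type":"number"}},"required":["deltas"]}

```bash
mkdir -p pics; cat > h.py <<'E'
import numpy as np, cv2
from plant import r
def cloud(name):
    img,d=r.capture(name); c=r.get_calibration(name)
    f=200/np.tan(np.radians(c['fov_y'])/2)
    v,u=np.mgrid[0:400,0:640]
    P=np.stack([(u-c['cx'])/f*d,(v-c['cy'])/f*d,d,np.ones_like(d)],-1)@np.linalg.inv(np.array(c['view'])).T
    P=P[...,:3]; P[d==0]=np.nan
    return img,P
E
python3 - <<'E'
from h import *
for n in('scene','top'):
    img,P=cloud(n); np.savez(f'{n}0.npz',img=img,P=P)
    cv2.imwrite(f'pics/{n}0.png',img[...,::-1]); c=r.get_calibration(n); print(n,c['fov_y'],c['cx'],c['cy'],np.round(np.linalg.inv(np.array(c['view'])),3))
print(r.get_state())
E
```

```text
scene 56.81007929097698 324.8443695267107 195.39071788534923 [[ 0.556  0.577 -0.598  0.978]
 [ 0.831 -0.401  0.386 -0.241]
 [-0.017 -0.712 -0.702  0.588]
 [ 0.     0.     0.     1.   ]]
top 54.27594652186047 318.19889705599775 199.53498429150574 [[-3.100e-02 -9.780e-01  2.080e-01  2.940e-01]
 [-1.000e+00  3.100e-02 -7.000e-03  3.300e-02]
 [ 1.000e-03 -2.080e-01 -9.780e-01  1.021e+00]
 [ 0.000e+00  0.000e+00  0.000e+00  1.000e+00]]
{'time_s': 0.1, 'joints': array([ 8.17673377e+01,  2.05888722e+01,  6.40313773e-01, -1.72403361e-02,
       -7.01364368e+01, -1.65071783e+01]), 'qd': array([-0.03525054, -0.00340335,  0.21771711,  0.15251956,  0.07178551,
        0.07585283]), 'joint_torque': array([-1.93816755e-03, -5.84162521e+01,  2.93751901e+01,  7.01558813e+00,
        1.02028847e-02, -4.54539088e-05]), 'tcp_pos': array([0.28232942, 0.6126476 , 0.22571035]), 'eef_rot': array([ 1.79913902e+02, -8.61241802e-03, -2.47457041e+01]), 'contact_force': array([-0.16867209,  0.29311521, -0.41343925]), 'moment': array([ 0.01829926, -0.01343296,  0.00220704]), 'gripper_force': 0.0, 'gripper_width': 0.08748934957546298}
```

View pics/scene0.png

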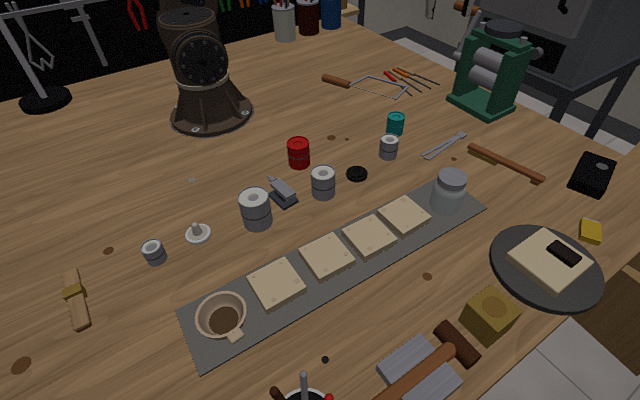

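View pics/top0.png

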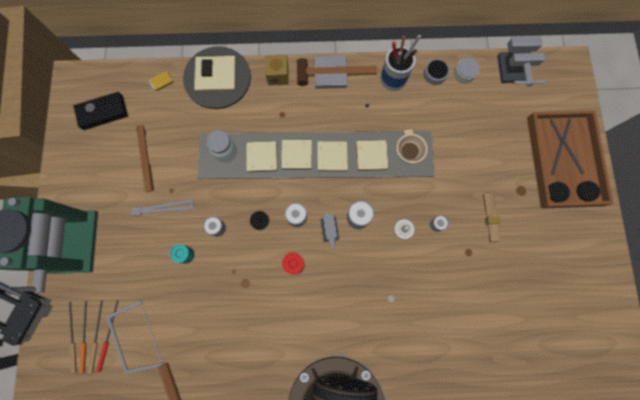

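The scene view shows the flasks at about (153,252), (255,208), (323,182) and (389,147). The red (298,152) and turquoise (396,123) ones are look-alikes. In the top view the flasks are at (440,223), (361,214), (296,214) and (214,226), the bricks at x = 262 to 372 along row 155, and the crucible at (411,148), at the right end. Next I measure both clouds.

```bash
cat > m.py <<'E'
from h import *
from scipy.optimize import least_squares
def circ(X):
    f=lambda p:np.hypot(X[:,0]-p[0],X[:,1]-p[1])-p[2]
    c=(X.max(0)+X.min(0))/2
    return least_squares(f,[*c,.025],loss='soft_l1',f_scale=.001).x
def blob(P,seed,rad,zlo):
    m=(np.hypot(P[...,0]-seed[0],P[...,1]-seed[1])<rad)&(P[...,2]>zlo)
    return P[m]
E
python3 - <<'E'
from m import *
D={n:np.load(n+'0.npz') for n in('scene','top')}
px={'a':((361,214),(255,208)),'b':((440,223),(153,252)),'c':((296,214),(323,182)),'d':((214,226),(389,147))}
for k,(t,s) in px.items():
    P=D['top']['P']; seed=np.nanmedian(P[t[1]-4:t[1]+5,t[0]-4:t[0]+5].reshape(-1,3),0); print(k,'seed',seed.round(3))
    for n in('top','scene'):
        B=blob(D[n]['P'],seed,.05,.012); h=np.percentile(B[:,2],95)
        T=B[B[:,2]>h-.006]; hull=cv2.convexHull(T[:,:2].astype(np.float32))[:,0]
        c,rad=cv2.minEnclosingCircle(hull); a=circ(hull)
        print('  ',n,len(T),'h',h.round(4),'minenc',np.round([*c,rad],4),'fit',a.round(4),'extent',np.ptp(T[:,:2],0).round(3),'mid',((T.max(0)+T.min(0))/2)[:2].round(4))
for n in('top','scene'):
    im=D[n]['img']; P=D[n]['P']; hsv=cv2.cvtColor(im,cv2.COLOR_RGB2HSV)
    m=(P[...,2]>.018)&(P[...,2]<.034)&(hsv[...,2]>130)&(P[...,0]>.35)&(P[...,0]<.75)
    nb,l,st,ce=cv2.connectedComponentsWithStats(m.astype(np.uint8))
    for i in range(1,nb):
        if st[i,4]<250: continue
        Q=P[l==i]; (c,s,an)=cv2.minAreaRect((Q[:,:2]*1000).astype(np.float32))
        print(n,'brick',ce[i].round(),st[i,4],'c',np.round(c,1),np.round(s,1),round(an,1),'z',np.median(Q[:,2]).round(4),'mean',Q[:,:2].mean(0).round(4))
P=D['top']['P'];B=blob(P,np.nanmedian(P[145:152,405:416].reshape(-1,3),0),.06,.02);B=B[B[:,2]>B[:,2].max()-.01];print('cruc',cv2.minEnclosingCircle((B[:,:2]*1000).astype(np.float32)),B.mean(0))
# enlarged crops
a=cv2.resize(D['top']['img'][130:280,160:460],(800,400),interpolation=cv2.INTER_CUBIC)
b=np.hstack([cv2.resize(D['scene']['img'][y-22:y+23,x-30:x+30],(200,150),interpolation=cv2.INTER_CUBIC) for x,y in((255,208),(323,182),(389,147),(153,252))])
cv2.imwrite('pics/crop.png',np.vstack([a,b])[...,::-1])
E
```

```text
a seed [ 0.456 -0.079  0.071]
   top 451 h 0.0758 minenc [ 0.4588 -0.0785  0.0309] fit [ 0.4587 -0.0784  0.0304] extent [0.06 0.06] mid [ 0.4582 -0.0784]
   scene 588 h 0.0746 minenc [ 0.4608 -0.0781  0.0318] fit [ 0.4608 -0.0778  0.0309] extent [0.062 0.061] mid [ 0.4608 -0.078 ]
b seed [ 0.433 -0.284  0.035]
   top 125 h 0.0408 minenc [ 0.4344 -0.2844  0.0195] fit [ 0.4339 -0.2846  0.0187] extent [0.036 0.037] mid [ 0.4346 -0.2842]
   scene 254 h 0.0393 minenc [ 0.4353 -0.2844  0.02  ] fit [ 0.4353 -0.2835  0.0188] extent [0.039 0.037] mid [ 0.4355 -0.2834]
c seed [0.463 0.082 0.059]
   top 313 h 0.0643 minenc [0.4651 0.0832 0.0269] fit [0.4651 0.0833 0.0264] extent [0.051 0.053] mid [0.4651 0.0834]
   scene 343 h 0.0628 minenc [0.4676 0.0835 0.0277] fit [0.4672 0.0839 0.0268] extent [0.054 0.054] mid [0.4674 0.0839]
d seed [0.441 0.29  0.047]
   top 196 h 0.0533 minenc [0.443  0.2927 0.0232] fit [0.4429 0.2929 0.0225] extent [0.046 0.045] mid [0.4432 0.293 ]
   scene 189 h 0.0507 minenc [0.4441 0.2933 0.0245] fit [0.4451 0.2939 0.0233] extent [0.046 0.048] mid [0.4454 0.2933]
top brick [261. 156.] 846 c [631.  173.2] [80.  78.3] 0.7 z 0.0254 mean [0.6301 0.1735]
top brick [297. 154.] 838 c [633.6  79.9] [78.4 77.6] 88.5 z 0.0255 mean [0.6332 0.0796]
top brick [332. 155.] 867 c [626.4 -16.7] [78.5 80.2] 87.7 z 0.0252 mean [ 0.6261 -0.0165]
top brick [372. 154.] 846 c [ 625.  -122.6] [80.3 81. ] 1.1 z 0.0252 mean [ 0.6248 -0.1223]
scene brick [404. 213.] 1061 c [633.2 174.4] [79.  79.4] 0.9 z 0.0248 mean [0.6349 0.1733]
scene brick [369. 234.] 1238 c [636.   81.1] [79. 79.] 88.4 z 0.0248 mean [0.6373 0.0797]
scene brick [326. 254.] 1416 c [628.4 -14.9] [77.9 79.5] 88.5 z 0.0249 mean [ 0.6299 -0.0161]
scene brick [275. 282.] 1704 c [ 627.  -121.5] [78.9 79.8] 89.6 z 0.0249 mean [ 0.6287 -0.1226]
cruc ((641.8115844726562, -224.02577209472656), 47.782161712646484) [ 0.64502475 -0.22729904  0.03603625]
```

View pics/crop.png

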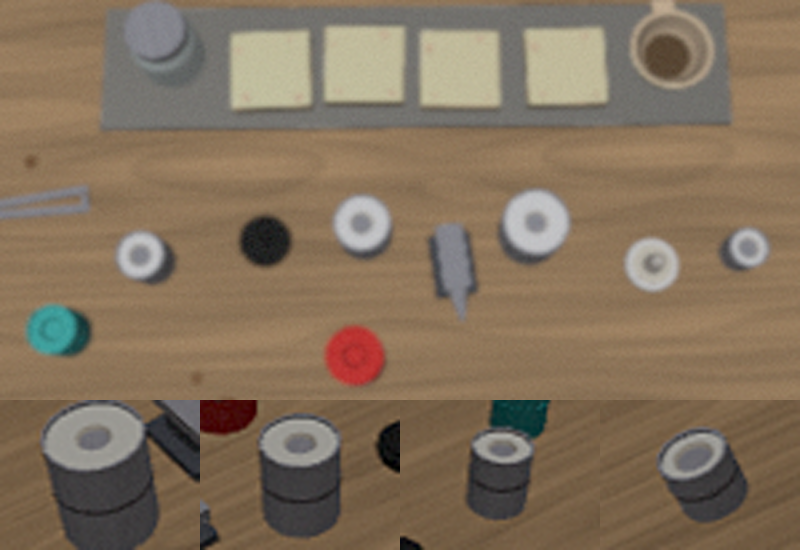

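The crop confirms the four plaster-white steel flasks in size order: a at top-view pixel (361,214), c (296,214), d (214,226) and b (440,223). Red (292,263), turquoise (181,254) and the white lid (404,229) are excluded. Radii and heights match the text in both views. The crucible is at y ≈ -0.226, so the order from there is b at y -0.122, d at -0.016, c at 0.080 and a at 0.174. I'll place a first.

Call:
carry_out(
  deltas=[
    [0.87,[202,252,0],[0,0,1.139]],
    [0.87,[202,252,0],[0,0,1.139]],
    [0.87,[202,252,0],[0,0,1.139]],
    [0.87,[202,252,0],[0,0,1.139]],
    [0.87,[202,252,0],[0,0,1.139]],
    [0.87,[202,252,0],[0,0,1.139]],
    [0.87,[202,252,0],[0,0,1.139]],
    [0.87,[202,252,0],[0,0,1.139]],
    [0.87,[202,252,0],[0,0,1.139]],
    [0.87,[202,252,0],[0,0,1.139]],
    [0.87,[202,252,0],[0,0,1.139]],
    [0.87,[202,252,0],[0,0,1.139]],
  ],
  squeeze=30,
)

```text
time_s: 1.3
tcp_pos: [0.3603, 0.3001, 0.2263]
eef_rot: [180.0, -0.0, -89.9]
contact_force: [0.0, 0.1, -0.8]
gripper_width: 0.0762
gripper_force: 0.0
```

Call:
carry_out(
  deltas=[
    [0.87,[378,-100,80],[0,0,0]],
    [0.87,[378,-100,80],[0,0,0]],
    [0.87,[378,-100,80],[0,0,0]],
    [0.87,[378,-100,80],[0,0,0]],
    [0.87,[378,-100,80],[0,0,0]],
    [0.87,[378,-100,80],[0,0,0]],
    [0.87,[378,-100,80],[0,0,0]],
    [0.87,[378,-100,80],[0,0,0]],
    [0.87,[378,-100,80],[0,0,0]],
    [0.87,[378,-100,80],[0,0,0]],
    [0.87,[378,-100,80],[0,0,0]],
    [0.87,[378,-100,80],[0,0,0]],
  ],
)

```text
time_s: 2.5
tcp_pos: [0.4607, -0.0771, 0.1469]
eef_rot: [-180.0, 0.0, -89.9]
contact_force: [-0.9, 0.4, -0.4]
gripper_width: 0.0761
gripper_force: 0.0
```

Call:
carry_out(
  deltas=[
    [0.87,[1,0,20],[0,0,0]],
    [0.87,[1,0,40],[0,0,0]],
    [0.87,[1,0,60],[0,0,0]],
    [0.87,[1,0,75],[0,0,0]],
    [0.87,[1,0,90],[0,0,0]],
    [0.87,[1,0,105],[0,0,0]],
    [0.87,[1,0,115],[0,0,0]],
    [0.87,[1,0,125],[0,0,0]],
    [0.87,[1,0,125],[0,0,0]],
    [0.87,[1,0,125],[0,0,0]],
  ],
)

```text
time_s: 3.5
tcp_pos: [0.4607, -0.0791, 0.0218]
eef_rot: [-180.0, -0.0, -90.0]
contact_force: [0.3, -0.4, 0.2]
gripper_width: 0.0763
gripper_force: 0.0
```

Call:
carry_out(
  deltas=[
    [0.6,[0,0,0],[0,0,0]],
    [0.6,[0,0,0],[0,0,0]],
    [0.6,[0,0,0],[0,0,0]],
    [0.6,[0,0,0],[0,0,0]],
    [0.6,[0,0,0],[0,0,0]],
    [0.6,[0,0,0],[0,0,0]],
  ],
  squeeze=30,
)

```text
time_s: 4.1
tcp_pos: [0.4605, -0.0794, 0.022]
eef_rot: [-180.0, 0.0, -90.0]
contact_force: [-2.0, 1.0, 6.1]
gripper_width: 0.0618
gripper_force: 30.0
```

Call:
carry_out(
  deltas=[
    [0.6,[0,0,-5],[0,0,0]],
    [0.6,[0,0,-15],[0,0,0]],
    [0.6,[0,0,-30],[0,0,0]],
    [0.6,[0,0,-45],[0,0,0]],
    [0.6,[0,0,-60],[0,0,0]],
    [0.6,[-10,0,-70],[0,0,0]],
    [0.6,[-25,0,-70],[0,0,0]],
    [0.6,[-45,0,-70],[0,0,0]],
    [0.6,[-65,-5,-70],[0,0,0]],
    [0.6,[-85,-15,-70],[0,0,0]],
    [0.6,[-105,-30,-70],[0,0,0]],
    [0.6,[-125,-45,-70],[0,0,0]],
  ],
)

```text
time_s: 5.3
tcp_pos: [0.5054, 0.0469, 0.0918]
eef_rot: [180.0, 0.0, -90.0]
contact_force: [1.0, -0.3, -5.8]
gripper_width: 0.0617
gripper_force: 30.0
```

Call:
carry_out(
  deltas=[
    [0.6,[-20,-15,0],[0,0,0]],
    [0.6,[-40,-30,0],[0,0,0]],
    [0.6,[-60,-45,0],[0,0,0]],
    [0.6,[-80,-65,0],[0,0,0]],
    [0.6,[-95,-85,0],[0,0,0]],
    [0.6,[-110,-105,0],[0,0,0]],
    [0.6,[-120,-118,0],[0,0,0]],
    [0.6,[-127,-126,0],[0,0,0]],
    [0.6,[-127,-126,10],[0,0,0]],
    [0.6,[-127,-126,20],[0,0,0]],
    [0.6,[-127,-126,30],[0,0,0]],
    [0.6,[-127,-126,30],[0,0,0]],
  ],
)

```text
time_s: 6.5
tcp_pos: [0.6294, 0.1714, 0.0592]
eef_rot: [179.8, -0.1, -90.0]
contact_force: [-0.4, -0.3, -6.0]
gripper_width: 0.0618
gripper_force: 30.0
```

Call:
carry_out(
  deltas=[
    [0.6,[-1,0,0],[0,0,0]],
    [0.6,[-1,0,2],[0,0,0]],
    [0.6,[-1,0,4],[0,0,0]],
    [0.6,[-1,0,4],[0,0,0]],
    [0.6,[-1,0,4],[0,0,0]],
  ],
)

```text
time_s: 7.0
tcp_pos: [0.6316, 0.1736, 0.0577]
eef_rot: [-180.0, 0.0, -90.0]
contact_force: [-0.8, 0.5, -4.9]
gripper_width: 0.0616
gripper_force: 30.0
```

Settled. I need 9 mm more, slowly, while watching the force.

Call:
carry_out(
  deltas=[
    [0.6,[0,0,2],[0,0,0]],
    [0.6,[0,0,4],[0,0,0]],
    [0.6,[0,0,6],[0,0,0]],
    [0.6,[0,0,7],[0,0,0]],
    [0.6,[0,0,8],[0,0,0]],
    [0.6,[0,0,8.5],[0,0,0]],
    [0.6,[0,0,9],[0,0,0]],
    [0.6,[0,0,9],[0,0,0]],
    [0.6,[0,0,9],[0,0,0]],
  ],
)

```text
time_s: 7.9
tcp_pos: [0.6315, 0.1736, 0.0486]
eef_rot: [-180.0, 0.0, -90.0]
contact_force: [0.6, -0.3, -6.4]
gripper_width: 0.0616
gripper_force: 30.0
```

Call:
carry_out(
  deltas=[
    [0.6,[0,0,0.5],[0,0,0]],
    [0.6,[0,0,1],[0,0,0]],
    [0.6,[0,0,1],[0,0,0]],
    [0.6,[0,0,1],[0,0,0]],
  ],
)

```text
time_s: 8.3
tcp_pos: [0.6316, 0.1737, 0.0481]
eef_rot: [-180.0, 0.0, -90.0]
contact_force: [-2.5, -0.7, 0.8]
gripper_width: 0.0615
gripper_force: 30.0
```

Call:
carry_out(
  deltas=[
    [0.73,[0,0,0],[0,0,0]],
    [0.76,[0,0,0],[0,0,0]],
    [0.85,[0,0,0],[0,0,0]],
    [0.87,[0,0,0],[0,0,0]],
    [0.87,[0,0,0],[0,0,0]],
    [0.87,[0,0,-15],[0,0,0]],
    [0.87,[0,0,-35],[0,0,0]],
    [0.87,[0,0,-60],[0,0,0]],
    [0.87,[0,0,-90],[0,0,0]],
    [0.87,[0,0,-115],[0,0,0]],
    [0.87,[0,0,-115],[0,0,0]],
  ],
)

```text
time_s: 9.4
tcp_pos: [0.6338, 0.1745, 0.1684]
eef_rot: [-179.6, 0.2, -90.0]
contact_force: [0.5, 0.4, 0.2]
gripper_width: 0.0765
gripper_force: 0.0
```

Call:
carry_out(
  deltas=[
    [0.8,[22,40,0],[0,0,0]],
    [0.8,[45,80,0],[0,0,0]],
    [0.8,[68,120,0],[0,0,0]],
    [0.8,[90,165,10],[0,0,0]],
    [0.8,[90,165,40],[0,0,0]],
    [0.8,[90,165,60],[0,0,0]],
    [0.8,[90,165,80],[0,0,0]],
    [0.8,[90,165,80],[0,0,0]],
    [0.8,[90,165,80],[0,0,0]],
  ],
)

```text
time_s: 10.3
tcp_pos: [0.4667, 0.0836, 0.0832]
eef_rot: [180.0, -0.0, -90.0]
contact_force: [0.5, -2.2, 0.9]
gripper_width: 0.0701
gripper_force: 0.0
```

```bash
python3 - <<'E'
from m import *
img,P=cloud('scene'); cv2.imwrite('pics/s1.png',img[...,::-1])
B=blob(P,(.632,.174),.045,.06);T=B[B[:,2]>np.percentile(B[:,2],95)-.006];hu=cv2.convexHull(T[:,:2].astype(np.float32))[:,0]
print(np.percentile(B[:,2],95),circ(hu)); s=r.get_state(); print(s['tcp_pos'],s['joints'])
E
```

```text
0.10060735675936297 [0.63217092 0.17458205 0.03099988]
[0.46715075 0.08388844 0.08360581] [ 3.40328530e+01  1.02653667e+01 -3.49754101e+01  2.79376778e-02
 -4.47023724e+01 -3.40322937e+01]
```

View pics/s1.png

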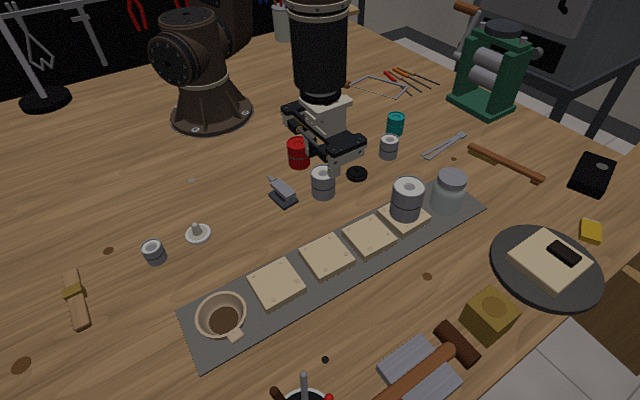

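Flask a stands upright and centred on the far brick (pixel 405,205, next to the jar), and the gripper hovers over c (323,182). Next I grasp c.

Call:
carry_out(
  deltas=[
    [0.8,[0,0,15],[0,0,0]],
    [0.8,[0,0,30],[0,0,0]],
    [0.8,[0,0,45],[0,0,0]],
    [0.8,[0,0,58],[0,0,0]],
    [0.8,[0,0,66],[0,0,0]],
    [0.8,[0,0,66],[0,0,0]],
    [0.8,[0,0,66],[0,0,0]],
    [0.5,[0,0,66],[0,0,0]],
    [0.5,[0,0,66],[0,0,0]],
    [0.5,[0,0,66],[0,0,0]],
    [0.5,[0,0,66],[0,0,0]],
    [0.5,[0,0,66],[0,0,0]],
  ],
)

```text
time_s: 11.55
tcp_pos: [0.4668, 0.0838, 0.0171]
eef_rot: [-180.0, 0.0, -90.0]
contact_force: [-1.7, 0.6, 6.1]
gripper_width: 0.0532
gripper_force: 30.0
```

Call:
carry_out(
  deltas=[
    [0.5,[0,0,-5],[0,0,0]],
    [0.5,[0,0,-15],[0,0,0]],
    [0.5,[0,0,-30],[0,0,0]],
    [0.5,[0,0,-45],[0,0,0]],
    [0.5,[0,-10,-55],[0,0,0]],
    [0.5,[0,-25,-55],[0,0,0]],
    [0.5,[1,-45,-55],[0,0,0]],
    [0.5,[2,-65,-55],[0,0,0]],
    [0.5,[3,-85,-55],[0,0,0]],
    [0.5,[3,-105,-55],[0,0,0]],
    [0.5,[3,-125,-55],[0,0,0]],
    [0.5,[3,-140,-55],[0,0,0]],
  ],
)

```text
time_s: 12.75
tcp_pos: [0.6073, 0.0804, 0.0718]
eef_rot: [180.0, -0.0, -90.0]
contact_force: [-0.8, -0.3, -3.0]
gripper_width: 0.0536
gripper_force: 30.0
```

Call:
carry_out(
  deltas=[
    [0.5,[0,-12,0],[0,0,0]],
    [0.5,[0,-22,0],[0,0,0]],
    [0.5,[0,-28,0],[0,0,0]],
    [0.5,[0,-28,0],[0,0,0]],
    [0.5,[0,-28,10],[0,0,0]],
    [0.5,[0,-28,18],[0,0,0]],
    [0.5,[0,-28,23],[0,0,0]],
    [0.5,[0,-28,26],[0,0,0]],
    [0.5,[0,-28,27],[0,0,0]],
    [0.5,[0,-28,28],[0,0,0]],
    [0.5,[0,-28,28],[0,0,0]],
    [0.5,[0,-28,28],[0,0,0]],
  ],
)

```text
time_s: 13.95
tcp_pos: [0.6346, 0.0807, 0.0438]
eef_rot: [-180.0, 0.0, -90.0]
contact_force: [0.2, 0.0, -2.6]
gripper_width: 0.054
gripper_force: 30.0
```

Call:
carry_out(
  deltas=[
    [0.5,[0,0,0.5],[0,0,0]],
    [0.5,[0,0,1],[0,0,0]],
    [0.5,[0,0,1],[0,0,0]],
    [0.5,[0,0,1],[0,0,0]],
  ],
)

```text
time_s: 14.35
tcp_pos: [0.6347, 0.0807, 0.0431]
eef_rot: [-180.0, 0.0, -90.0]
contact_force: [-2.2, -0.4, 2.8]
gripper_width: 0.0537
gripper_force: 30.0
```

Touched down (force +2.8 N). Release and go up.

Call:
carry_out(
  deltas=[
    [0.64,[0,0,0],[0,0,0]],
    [0.68,[0,0,0],[0,0,0]],
    [0.78,[0,0,0],[0,0,0]],
    [0.8,[0,0,0],[0,0,0]],
    [0.8,[0,0,0],[0,0,0]],
    [0.8,[0,0,-15],[0,0,0]],
    [0.8,[0,0,-35],[0,0,0]],
    [0.8,[0,0,-60],[0,0,0]],
    [0.8,[0,0,-90],[0,0,0]],
    [0.8,[0,0,-115],[0,0,0]],
    [0.8,[0,0,-115],[0,0,0]],
  ],
)

```text
time_s: 15.45
tcp_pos: [0.6368, 0.0812, 0.1619]
eef_rot: [-179.6, 0.1, -90.0]
contact_force: [-0.4, -0.3, -0.6]
gripper_width: 0.07
gripper_force: 0.0
```

Call:
carry_out(
  deltas=[
    [0.7,[0,40,0],[0,0,0]],
    [0.7,[-15,80,0],[0,0,0]],
    [0.7,[-45,120,0],[0,0,0]],
    [0.7,[-80,155,0],[0,0,0]],
    [0.7,[-120,180,0],[0,0,0]],
    [0.7,[-160,191,0],[0,0,0]],
    [0.7,[-195,191,0],[0,0,0]],
    [0.7,[-213,191,20],[0,0,0]],
    [0.7,[-213,191,50],[0,0,0]],
    [0.7,[-213,191,80],[0,0,0]],
    [0.7,[-213,191,80],[0,0,0]],
    [0.7,[-213,191,80],[0,0,0]],
  ],
)

```text
time_s: 16.65
tcp_pos: [0.4435, 0.2933, 0.0775]
eef_rot: [180.0, -0.1, -90.0]
contact_force: [-0.8, 0.9, 0.5]
gripper_width: 0.0615
gripper_force: 0.0
```

```bash
python3 - <<'E'
from m import *
img,P=cloud('scene'); cv2.imwrite('pics/s2.png',img[...,::-1])
B=blob(P,(.635,.08),.045,.06);T=B[B[:,2]>np.percentile(B[:,2],95)-.006];hu=cv2.convexHull(T[:,:2].astype(np.float32))[:,0]
print(np.percentile(B[:,2],95),circ(hu)); s=r.get_state(); print(s['tcp_pos'])
E
```

```text
0.08880627797144983 [0.63525078 0.0802534  0.02693008]
[0.44402951 0.29390629 0.07849366]
```

View pics/s2.png

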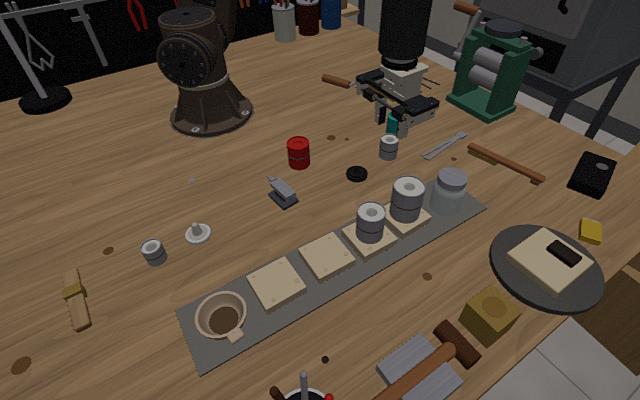

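c is well placed (370,222), and the gripper is above d (389,147). Turquoise (394,125) is clear of the fingers' y band.

Call:
carry_out(
  deltas=[
    [0.7,[0,0,15],[0,0,0]],
    [0.7,[0,0,30],[0,0,0]],
    [0.7,[0,0,45],[0,0,0]],
    [0.7,[0,0,58],[0,0,0]],
    [0.7,[0,0,67],[0,0,0]],
    [0.7,[0,0,67],[0,0,0]],
    [0.7,[0,0,67],[0,0,0]],
    [0.4,[0,0,67],[0,0,0]],
    [0.4,[0,0,67],[0,0,0]],
    [0.4,[0,0,67],[0,0,0]],
    [0.4,[0,0,67],[0,0,0]],
    [0.4,[0,0,67],[0,0,0]],
  ],
  squeeze=25,
)

```text
time_s: 17.9
tcp_pos: [0.4438, 0.294, 0.0112]
eef_rot: [-180.0, 0.0, -90.0]
contact_force: [0.1, -0.7, 6.1]
gripper_width: 0.0457
gripper_force: 25.0
```

Call:
carry_out(
  deltas=[
    [0.4,[0,0,-5],[0,0,0]],
    [0.4,[0,0,-20],[0,0,0]],
    [0.4,[0,0,-40],[0,0,0]],
    [0.4,[0,0,-60],[0,0,0]],
    [0.4,[10,0,-70],[0,0,0]],
    [0.4,[30,0,-70],[0,0,0]],
    [0.4,[55,0,-70],[0,0,0]],
    [0.4,[80,0,-70],[0,0,0]],
    [0.4,[105,0,-70],[0,0,0]],
    [0.4,[130,0,-70],[0,0,0]],
    [0.4,[155,0,-70],[0,0,0]],
    [0.4,[180,0,-70],[0,0,0]],
  ],
)

```text
time_s: 19.1
tcp_pos: [0.4419, 0.1107, 0.0794]
eef_rot: [179.9, -0.1, -90.0]
contact_force: [0.7, 0.4, -2.1]
gripper_width: 0.0456
gripper_force: 25.0
```

Call:
carry_out(
  deltas=[
    [0.4,[25,0,0],[0,0,0]],
    [0.4,[50,0,0],[0,0,0]],
    [0.4,[75,0,0],[0,0,0]],
    [0.4,[100,0,0],[0,0,0]],
    [0.4,[120,-5,0],[0,0,0]],
    [0.4,[129,-20,0],[0,0,0]],
    [0.4,[129,-40,0],[0,0,0]],
    [0.4,[129,-60,0],[0,0,0]],
    [0.4,[129,-80,0],[0,0,0]],
    [0.4,[129,-100,0],[0,0,0]],
    [0.4,[129,-120,0],[0,0,0]],
    [0.4,[129,-140,0],[0,0,0]],
  ],
)

```text
time_s: 20.3
tcp_pos: [0.5823, -0.0169, 0.079]
eef_rot: [179.8, -0.0, -90.1]
contact_force: [0.7, -0.2, -1.9]
gripper_width: 0.0459
gripper_force: 25.0
```

Call:
carry_out(
  deltas=[
    [0.4,[0,-18,0],[0,0,0]],
    [0.4,[0,-33,0],[0,0,0]],
    [0.4,[0,-43,5],[0,0,0]],
    [0.4,[0,-43,15],[0,0,0]],
    [0.4,[0,-43,25],[0,0,0]],
    [0.4,[0,-43,33],[0,0,0]],
    [0.4,[0,-43,38],[0,0,0]],
    [0.4,[0,-43,41],[0,0,0]],
    [0.4,[0,-43,42],[0,0,0]],
    [0.4,[0,-43,43],[0,0,0]],
    [0.4,[0,-43,43],[0,0,0]],
    [0.4,[0,-43,43],[0,0,0]],
  ],
)

```text
time_s: 21.5
tcp_pos: [0.6267, -0.0153, 0.0379]
eef_rot: [-180.0, 0.0, -90.0]
contact_force: [-0.6, 0.6, -2.1]
gripper_width: 0.0458
gripper_force: 25.0
```

Call:
carry_out(
  deltas=[
    [0.4,[0,0,0.5],[0,0,0]],
    [0.4,[0,0,1],[0,0,0]],
    [0.4,[0,0,1],[0,0,0]],
    [0.4,[0,0,1],[0,0,0]],
  ],
)

```text
time_s: 21.9
tcp_pos: [0.6267, -0.0153, 0.0372]
eef_rot: [-180.0, 0.0, -90.0]
contact_force: [-2.7, 0.5, 6.4]
gripper_width: 0.0455
gripper_force: 25.0
```

Touched down. Release, rise, then on to b.

Call:
carry_out(
  deltas=[
    [0.55,[0,0,0],[0,0,0]],
    [0.6,[0,0,0],[0,0,0]],
    [0.68,[0,0,0],[0,0,0]],
    [0.7,[0,0,0],[0,0,0]],
    [0.7,[0,0,0],[0,0,0]],
    [0.7,[0,0,-15],[0,0,0]],
    [0.7,[0,0,-35],[0,0,0]],
    [0.7,[0,0,-60],[0,0,0]],
    [0.7,[0,0,-90],[0,0,0]],
    [0.7,[0,0,-115],[0,0,0]],
    [0.7,[0,0,-115],[0,0,0]],
  ],
)

```text
time_s: 23.0
tcp_pos: [0.6288, -0.0151, 0.1558]
eef_rot: [-179.6, 0.0, -90.0]
contact_force: [0.6, 0.6, 1.2]
gripper_width: 0.0613
gripper_force: 0.0
```

Call:
carry_out(
  deltas=[
    [0.62,[0,40,0],[0,0,0]],
    [0.62,[15,80,0],[0,0,0]],
    [0.62,[45,120,0],[0,0,0]],
    [0.62,[80,155,0],[0,0,0]],
    [0.62,[120,180,0],[0,0,0]],
    [0.62,[165,192,0],[0,0,0]],
    [0.62,[210,192,0],[0,0,0]],
    [0.62,[250,192,0],[0,0,0]],
    [0.62,[268,192,35],[0,0,0]],
    [0.62,[268,192,80],[0,0,0]],
    [0.62,[268,192,80],[0,0,0]],
    [0.62,[268,192,80],[0,0,0]],
  ],
)

```text
time_s: 24.2
tcp_pos: [0.4339, -0.2834, 0.0714]
eef_rot: [179.8, 0.0, -90.0]
contact_force: [0.7, -0.6, 1.1]
gripper_width: 0.0547
gripper_force: 0.0
```

```bash
python3 - <<'E'
from m import *
img,P=cloud('scene'); cv2.imwrite('pics/s3.png',img[...,::-1])
B=blob(P,(.627,-.016),.045,.05);T=B[B[:,2]>np.percentile(B[:,2],95)-.006];hu=cv2.convexHull(T[:,:2].astype(np.float32))[:,0]
print(np.percentile(B[:,2],95),circ(hu)); s=r.get_state(); print(s['tcp_pos'])
E
```

```text
0.07702863974329852 [ 0.62728615 -0.01553062  0.02273124]
[ 0.43520632 -0.28345841  0.07276956]
```

View pics/s3.png

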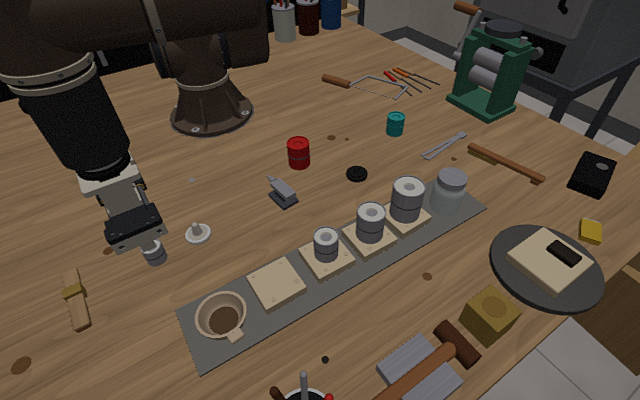

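d is well placed at (326,244), and the gripper is over b (153,252).

Call:
carry_out(
  deltas=[
    [0.62,[0,0,15],[0,0,0]],
    [0.62,[0,0,30],[0,0,0]],
    [0.62,[0,0,45],[0,0,0]],
    [0.62,[0,0,58],[0,0,0]],
    [0.62,[0,0,66],[0,0,0]],
    [0.62,[0,0,66],[0,0,0]],
    [0.62,[0,0,66],[0,0,0]],
    [0.3,[0,0,66],[0,0,0]],
    [0.3,[0,0,66],[0,0,0]],
    [0.3,[0,0,66],[0,0,0]],
    [0.3,[0,0,66],[0,0,0]],
    [0.3,[0,0,66],[0,0,0]],
  ],
  squeeze=20,
)

```text
time_s: 25.45
tcp_pos: [0.4348, -0.2835, 0.0061]
eef_rot: [-180.0, -0.0, -90.0]
contact_force: [-1.1, 0.8, 6.5]
gripper_width: 0.0376
gripper_force: 20.0
```

Call:
carry_out(
  deltas=[
    [0.3,[0,0,-5],[0,0,0]],
    [0.3,[0,0,-20],[0,0,0]],
    [0.3,[0,0,-40],[0,0,0]],
    [0.3,[0,0,-60],[0,0,0]],
    [0.3,[-10,0,-70],[0,0,0]],
    [0.3,[-30,0,-70],[0,0,0]],
    [0.3,[-55,0,-70],[0,0,0]],
    [0.3,[-80,0,-70],[0,0,0]],
    [0.3,[-105,0,-70],[0,0,0]],
    [0.3,[-130,-5,-70],[0,0,0]],
    [0.3,[-150,-15,-70],[0,0,0]],
    [0.3,[-162,-30,-70],[0,0,0]],
  ],
)

```text
time_s: 26.65
tcp_pos: [0.4639, -0.1198, 0.0756]
eef_rot: [180.0, 0.0, -89.9]
contact_force: [1.0, -0.4, -0.4]
gripper_width: 0.0375
gripper_force: 20.0
```

Call:
carry_out(
  deltas=[
    [0.3,[0,-20,0],[0,0,0]],
    [0.3,[0,-45,0],[0,0,0]],
    [0.3,[0,-70,0],[0,0,0]],
    [0.3,[0,-95,0],[0,0,0]],
    [0.3,[0,-120,0],[0,0,0]],
    [0.3,[0,-140,0],[0,0,0]],
    [0.3,[0,-153,0],[0,0,0]],
    [0.3,[0,-161,0],[0,0,0]],
    [0.3,[0,-161,10],[0,0,0]],
    [0.3,[0,-161,20],[0,0,0]],
    [0.3,[0,-161,30],[0,0,0]],
    [0.3,[0,-161,36],[0,0,0]],
  ],
)

```text
time_s: 27.85
tcp_pos: [0.6241, -0.1214, 0.0381]
eef_rot: [179.9, 0.0, -90.0]
contact_force: [-0.1, -0.4, -1.2]
gripper_width: 0.0376
gripper_force: 20.0
```

Call:
carry_out(
  deltas=[
    [0.3,[0,0,2],[0,0,0]],
    [0.3,[0,0,4],[0,0,0]],
    [0.3,[0,0,6],[0,0,0]],
    [0.3,[0,0,7],[0,0,0]],
    [0.3,[0,0,7.5],[0,0,0]],
    [0.3,[0,0,8],[0,0,0]],
    [0.3,[0,0,8],[0,0,0]],
    [0.3,[0,0,8],[0,0,0]],
  ],
)

```text
time_s: 28.65
tcp_pos: [0.6256, -0.1214, 0.0321]
eef_rot: [-180.0, -0.0, -90.0]
contact_force: [-2.0, 1.4, 5.0]
gripper_width: 0.0376
gripper_force: 20.0
```

Call:
carry_out(
  deltas=[
    [0.46,[0,0,0],[0,0,0]],
    [0.5,[0,0,0],[0,0,0]],
    [0.6,[0,0,0],[0,0,0]],
    [0.62,[0,0,0],[0,0,0]],
    [0.62,[0,0,0],[0,0,0]],
    [0.62,[0,0,-15],[0,0,0]],
    [0.62,[0,0,-35],[0,0,0]],
    [0.62,[0,0,-60],[0,0,0]],
    [0.62,[0,0,-90],[0,0,0]],
    [0.62,[0,0,-125],[0,0,0]],
    [0.62,[0,0,-125],[0,0,0]],
  ],
)

```text
time_s: 29.75
tcp_pos: [0.6285, -0.1217, 0.1622]
eef_rot: [-179.5, -0.0, -89.9]
contact_force: [0.0, 0.7, 0.6]
gripper_width: 0.0544
gripper_force: 0.0
```

Call:
carry_out(
  deltas=[
    [0.62,[0,30,0],[0,0,0]],
    [0.62,[0,70,0],[0,0,0]],
    [0.62,[0,110,0],[0,0,0]],
    [0.62,[20,150,0],[0,0,0]],
    [0.62,[50,180,0],[0,0,0]],
    [0.62,[90,180,0],[0,0,0]],
    [0.62,[130,180,0],[0,0,0]],
    [0.62,[160,180,0],[0,0,0]],
    [0.62,[160,180,0],[0,0,0]],
    [0.62,[160,180,0],[0,0,0]],
  ],
)

```text
time_s: 30.75
tcp_pos: [0.445, -0.2819, 0.156]
eef_rot: [180.0, 0.0, -90.1]
contact_force: [-0.2, 1.1, 0.3]
gripper_width: 0.0546
gripper_force: 0.0
```

```bash
python3 - <<'E'
from m import *
for n in('top','scene'):
    img,P=cloud(n); cv2.imwrite(f'pics/{n}9.png',img[...,::-1])
    for k,s in dict(a=(.632,.174),c=(.635,.0805),d=(.6275,-.0158),b=(.626,-.122)).items():
        B=blob(P,s,.045,.04);h=np.percentile(B[:,2],95);T=B[B[:,2]>h-.006];hu=cv2.convexHull(T[:,:2].astype(np.float32))[:,0]
        print(n,k,h.round(4),circ(hu).round(4))
s=r.get_state();print(s['tcp_pos'],s['qd'].round(2))
E
```

```text
top a 0.1017 [0.6301 0.1741 0.0307]
top c 0.0902 [0.633  0.0802 0.0264]
top d 0.0776 [ 0.6254 -0.0156  0.0225]Traceback (most recent call last):
  File "<stdin>", line 5, in <module>
    return _quantile_unchecked(
        a, q, axis, out, overwrite_input, method, keepdims, weights)
    return _ureduce(a,
                    func=_quantile_ureduce_func,
    ...<5 lines>...
                    overwrite_input=overwrite_input,
                    method=method)
    r = func(a, **kwargs)
    result = _quantile(arr,
                       quantiles=q,
    ...<2 lines>...
                       out=out,
                       weights=wgt)
    slices_having_nans = np.isnan(arr[-1, ...])
                                  ~~~^^^^^^^^^
IndexError: index -1 is out of bounds for axis 0 with size 0
```

The top view of b is probably blocked by the arm, so I use the scene view.

```bash
python3 - <<'E'
from m import *
img,P=cloud('scene'); cv2.imwrite('pics/scene9.png',img[...,::-1])
for k,s in dict(a=(.632,.174),c=(.635,.0805),d=(.6275,-.0158),b=(.626,-.122)).items():
    B=blob(P,s,.045,.04)
    if len(B)<20: print(k,'hidden');continue
    h=np.percentile(B[:,2],95);T=B[B[:,2]>h-.006];hu=cv2.convexHull(T[:,:2].astype(np.float32))[:,0]
    print(k,h.round(4),circ(hu).round(4))
E
```

```text
a 0.1004 [0.6321 0.1745 0.0311]
c 0.0887 [0.6354 0.0805 0.0271]
d 0.077 [ 0.6272 -0.0153  0.0228]
b 0.0654 [ 0.6257 -0.1222  0.019 ]
```

View pics/scene9.png

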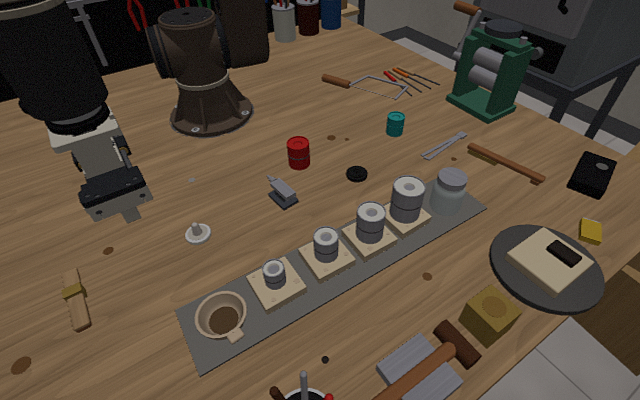

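All four flasks stand upright on their bricks: b (274,274), d (326,244), c (370,222), a (407,200), each within about 1 mm of the measured brick centre. The crucible hasn't moved and the arm is clear, so I hand the job in.

```bash
python3 -c "
from plant import r
print(r.close_job())"
```

```text
the job is handed in; nothing more can be done
None
```

The job is handed in (no verdict returned): from the crucible outward, flasks b, d, c and a stand upright on their bricks, each within about 1 mm of centre in the last camera check, and the crucible was left where it was.

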